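# Seat the weighing platter back on the laundry counter scale

## Robot

A 7-joint arm with a two-finger parallel gripper is mounted at the origin on the work surface. World frame = base frame: x ahead of the robot, y to its left, z up, the work surface at z = 0. Lengths are in m, angles in rad, forces in N, time in s.
With the tool pointing down it reaches from about 0.4 to 0.85 m from the base axis. Payload 4.5 kg.
Tool frame: the origin (TCP) lies midway between the tips of the shut fingers; the grasp point (between the pads) lies 19 mm behind it; z points along the fingers, y is the line along which they close (so a half turn about z gives the same grasp; the last joint's range is limited). The gripper opens to 88 mm and grips with 3 to 60 N. Pads are 18 mm wide; open, the fingers measure 123 mm over their backs; the gripper's body (75 mm by 187 mm) begins 45 mm behind the grasp point.
Start: joints at [-1.224, 0.689, -0.195, 1.565, 0.157, 0.902, -0.215], TCP at [0.192, 0.595, 0.239] pointing down, gripper open.
Joint ranges: [-3.01, 3.01], [-0.46, 2.08], [-1.47, 1.51], [0.13, 2.56], [-1, 4.14], [0.04, 2.09], [-2.66, 2.66]. Speed limits (rad/s): [2.57, 2.57, 3.14, 3.14, 3.14, 3.14, 3.14].

## Interface

Orientations are given as a unit quaternion [x, y, z, w].
In Python, from plant import * gives the robot as it stands.
- The arm moves only by the tool send_rows, never from a script. Its argument "targets" is a list of rows, each a list of 2 entries, a list of its own where there are three numbers: the shift along the tool's x, y, z in units of 0.3 m (1.0 is 0.3 m), then the turn, a rotation vector about the tool's x, y, z in units of pi rad (1.0 is pi rad). A call has 1 to 12 rows; each row is the pose to reach, as a shift and turn from the pose commanded when the call began, along the tool's axes at that moment, turning the shorter way round; what a row does not reach only later rows make up. A row lasts 1/8 s, in which the tool goes at most 62.5 mm and 10.7 degrees, less where a joint would pass 70% of its speed; a pose out of reach is approached as far as the arm can. A call with a number of a shift or a turn outside -1 to 1 is refused whole. A call with a gripper value outside its range is refused whole. "fingers" is the opening, from 0 (shut) to 1 (fully open), set as the call begins (left out, the last holds). The fingers move at their own pace and stop on an object; "newtons" is the grip in N (left out, the last holds). Time passes only in rows, so rows that repeat a pose let the fingers close. It gives the time, the measured TCP pose, the force, the opening and the grip force at its end, in the units of the state.
- get_state(): the state, without advancing time (a new reading comes with each control period).
- snapshot(name): name is "side" or "top"; returns a dict with "img" (384x512x3 uint8, blue, green, red), "fx", "fy", "cx", "cy" (pixels), "cam_to_world" (4x4, takes a point from camera to world coordinates). Camera axes: x right, y down, z forward; pixel columns grow to the right and rows downward; lengths in m; the calibration is good to about 2 mm. A picture is of the moment at which its call begins. There is no depth.
- finish_job(): hands the job in; it is judged then, once.
The state is a dict: "clock": time; "q": joint angles; "qd": joint speeds; "joint_torque": joint torques, N m; "tool_pos": TCP position; "eef_rot": TCP orientation; "contact_force": force on the tool from outside, world axes, zero at the start; "moment": the same for the moment, N m; "opening": opening from 0.0 (shut) to 1.0 (fully open); "finger_force": force on a finger pad.
Only numpy, scipy, OpenCV 4.12 (cv2) and the standard library are available. Lean on these libraries where they do the work, as an engineer would, in place of code of your own. Each camera call takes 0.05 s, during which the arm holds its last target. There are 200 camera calls.

## Task

The platter of the counter scale was taken off for cleaning. Lift it by its finger bar and set it back on the scale so that all three ball feet are fully home, one in the cone, one in the groove and one on the flat; the seat plate has shifted a little, so feel for the seats gently without pressing hard on the scale or dropping the platter onto it. Let go, and leave the other things on the counter where they are.

Things in the scene. Friction and masses are not known exactly. Their poses are not given: they have to be found in the camera images.
- scale_base: White counter scale, fixed, 205 x 190 mm, housing top 45 mm up, dark display strip at its -x end. Origin on the counter, z up. On it an aluminium seat plate, parallel to these axes: clamped rigidly, but shifted by an unknown 0 to 12 mm either way along x and, independently, along y. The shift is not reported: see or feel it. All three seats shift together.
- nominal_cone (a point): Where the cone's mouth would be with no shift: x -28, y +52, z 62 mm of scale_base. Cone sunk in the level land (nominally x -52 to 15, y -78 to 78 mm, 62 mm above the counter); mouth 11 mm wide, faces 60 degrees from level.
- nominal_groove (a point): Where the V groove's mouth would be with no shift: x -28, y -52, z 62 mm of scale_base. Groove in the same land, along y, open at the -y edge, 43 mm long; mouth 11 mm wide, faces 60 degrees from level.
- nominal_flat (a point): Where the flat seat would be with no shift: x 42, y 0, z 57.5 mm of scale_base. It is the top of a lower tongue (nominally x 15 to 68, y -28 to 28 mm). With two feet riding on the land the third hangs free over it; at home all ball bottoms are 57.5 mm above the counter, so the platter sinks 4.5 mm as it seats. Stiff metal contact, friction about 0.6.
- platter: Loose steel platter, 0.35 to 0.6 kg, tee-shaped: plate x -47 to 21, y -72 to 72 mm, with a nose 46 mm wide out to x +60; plate 12 to 18 mm above the origin, which is level with the ball bottoms, z up. Finger bar centred on the origin: 12 mm thick (x), 70 mm long (y), 18 to 56 mm up; pinch across x. Home: axes parallel to scale_base, nose away from the display.
- foot_cone (a point): Centre of the ball foot at x -28, y +52, z 5 mm of the platter; belongs in the cone.
- foot_groove (a point): Centre of the ball foot at x -28, y -52, z 5 mm of the platter; belongs in the groove.
- foot_flat (a point): Centre of the ball foot at x 42, y 0, z 5 mm of the platter, under the nose; belongs on the flat.
- detergent: Bystander: white detergent bottle, 72 mm across, 190 mm tall; origin under its centre.
- measure_cup: Bystander: white plastic measuring cup, 64 mm across, 65 mm tall; origin under its centre.
- stain_jar: Bystander: amber jar, 64 mm across, 75 mm tall; origin under its centre.
Not all that is in view belongs to the job. Leave any pink look-alike of the platter alone.

How it is judged:
By the outcome, as a careful person would: the job done as asked, in the order asked, and still so for the second after the job is handed in, with the robot touching nothing.
It also fails if it takes over 72 s, if anything falls off the work surface, if the arm or the gripper's body presses on something with over 40 N, if the wrist force passes 120 N, or if a joint passes its speed limit or range.

## Working session

There is one attempt and no reset: what is moved stays moved. The work goes in short steps, Python scripts to look and compute and a tool call to move; the robot and the scene stay as the last step left them, time stands still between calls to the robot, and variables do not carry over. Pictures are saved under pics/ and viewed, at most 10 in all, crops included, and the job is handed in when it is done.

Besides the shell and the picture viewer there is one more tool, called after "Request:" as a command line: name --argument value ..., lists and objects as JSON in quotes. send_rows: Moves the arm, as the interface text tells. Its arguments: {"type":"object","properties":{"targets":{"type":"array"},"fingers":{"type":"number"},"newtons":{"type":"number"}},"required":["targets"]}

```bash
mkdir -p pics; python3 - <<'E'
from plant import *
import cv2,numpy as np
s=get_state();print({k:np.round(v,3) for k,v in s.items()})
for n in("side","top"):
    d=snapshot(n);cv2.imwrite(f"pics/{n}0.png",d["img"]);print(n,d["fx"],d["cx"],d["cy"],np.round(d["cam_to_world"],4).tolist())
a=cv2.imread("pics/side0.png");b=cv2.imread("pics/top0.png")
E
```

```text
{'clock': np.float64(0.0), 'q': array([-1.224,  0.69 , -0.195,  1.566,  0.157,  0.902, -0.215]), 'qd': array([-0.001,  0.001, -0.   , -0.   ,  0.   , -0.002,  0.001]), 'joint_torque': array([ 0.0000e+00, -5.2755e+01, -1.2670e+00, -1.5342e+01, -5.3000e-02,
        7.0000e-03,  0.0000e+00]), 'tool_pos': array([0.192, 0.594, 0.238]), 'eef_rot': array([ 0.156,  0.988, -0.001, -0.   ]), 'contact_force': array([ 0.604, -0.458, -0.608]), 'moment': array([ 0.018, -0.026,  0.003]), 'finger_force': np.float64(0.0), 'opening': np.float64(1.0)}
side 397.9463565394913 249.53355348013795 195.7923610020575 [[-0.9986, -0.0315, 0.0426, 0.576], [-0.0523, 0.712, -0.7002, 0.9368], [-0.0082, -0.7014, -0.7127, 1.0144], [0.0, 0.0, 0.0, 1.0]]
top 459.4501316809105 257.95659094572494 193.95777879072162 [[-0.018, -0.984, 0.1771, 0.3141], [-0.9998, 0.0189, 0.0036, 0.0057], [-0.0069, -0.177, -0.9842, 1.7897], [0.0, 0.0, 0.0, 1.0]]
```

View pics/top0.png

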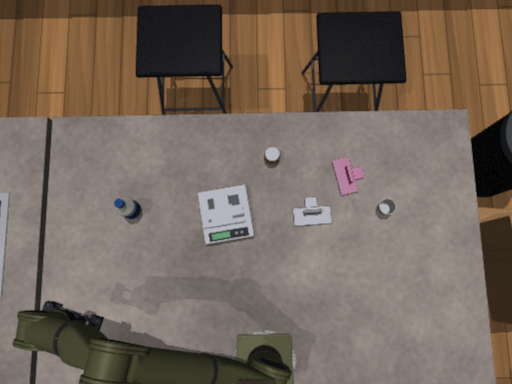

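View pics/side0.png

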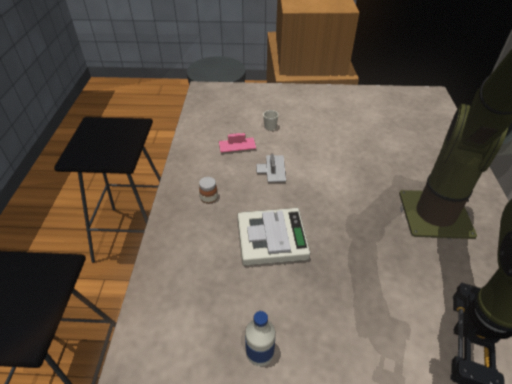

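Top view: scale at (226,214) with its display at the bottom (toward the robot). There are two platter candidates: steel grey at (312,213) and pink at (347,176). The grey one fits, since the pink is the look-alike. Amber jar at (272,155), cup at (386,207), bottle at (126,208). I'll confirm in one enlarged crop.

```bash
python3 - <<'E'
import cv2,numpy as np
b=cv2.imread("pics/top0.png");a=cv2.imread("pics/side0.png")
f=lambda i,x,y,w,h:cv2.resize(i[y:y+h,x:x+w],(400,300),interpolation=cv2.INTER_CUBIC)
cv2.imwrite("pics/c1.png",np.vstack([np.hstack([f(b,190,180,80,60+8)[:300],f(b,284,188,64,48)]),np.hstack([f(a,230,202,88,66),f(a,240,145,64,48)])]))
E
```

```text
(no output)
```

View pics/c1.png

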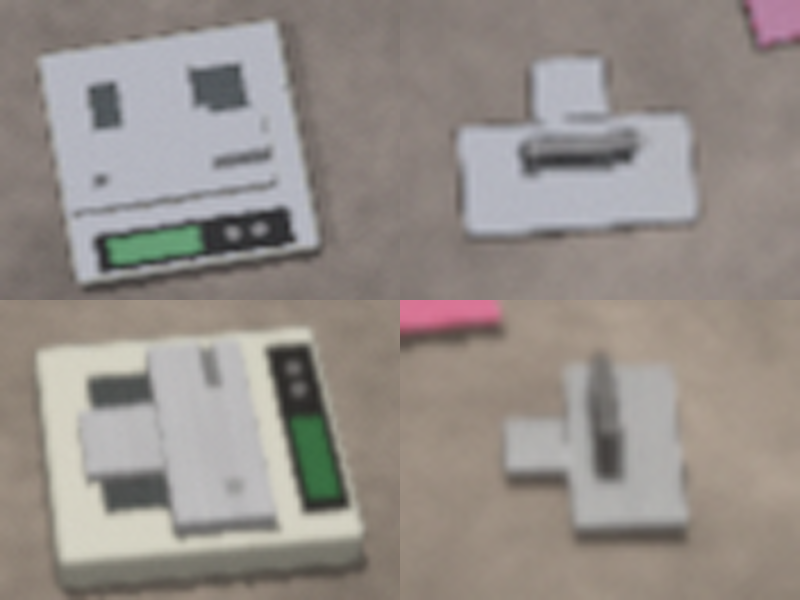

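```bash
cat > h.py <<'E'
import cv2,numpy as np
from plant import *
def load(n):
    d=snapshot(n); return d
def rays(d,uv,z):
    uv=np.asarray(uv,float).reshape(-1,2);T=np.array(d["cam_to_world"])
    r=np.c_[(uv[:,0]-d["cx"])/d["fx"],(uv[:,1]-d["cy"])/d["fy"],np.ones(len(uv))]@T[:3,:3].T
    return T[:3,3]+r*((z-T[2,3])/r[:,2])[:,None]
K=8
def crop(d,x,y,w,h): return cv2.resize(d["img"][y:y+h,x:x+w],None,fx=K,fy=K,interpolation=cv2.INTER_CUBIC)
def topx(p,x,y): return (np.asarray(p,float).reshape(-1,2)+.5)/K-.5+[x,y]
def outer(m):
    c,_=cv2.findContours(m.astype(np.uint8),cv2.RETR_EXTERNAL,cv2.CHAIN_APPROX_NONE);return max(c,key=cv2.contourArea)
def rect(d,box,z,f):
    c=crop(d,*box);m=f(c);p=rays(d,topx(outer(m),box[0],box[1]),z)[:,:2]
    r=cv2.minAreaRect((p*1000).astype(np.float32));return r,p
E
python3 - <<'E'
from h import *
D={n:load(n) for n in("side","top")}
ot=lambda c:cv2.threshold(c[:,:,0],0,255,cv2.THRESH_OTSU)[1]
for n,pb,sb in(("side",(250,150,42,36),(230,200,86,70)),("top",(286,192,50,36),(192,180,68,68))):
    d=D[n]
    g=crop(d,*pb); 
    # platter: min saturation vs counter
    sat=lambda c:(255-cv2.threshold(cv2.cvtColor(c,cv2.COLOR_BGR2HSV)[:,:,1],0,255,cv2.THRESH_OTSU)[1])
    for nm,f in(("B",ot),("S",sat)):
        r,p=rect(d,pb,.018,f);print(n,"platter",nm,np.round(r[0],1),np.round(r[1],1),round(r[2],2))
        print(np.round(cv2.boxPoints(r)).tolist())
    for z in(.045,.0):
        r,p=rect(d,sb,z,ot);print(n,"scale z",z,np.round(r[0],1),np.round(r[1],1),round(r[2],2))
        print(np.round(cv2.boxPoints(r)).tolist())
# big side crop for seats
c=cv2.resize(D["side"]["img"][204:266,234:314],(800,620)[:2],interpolation=cv2.INTER_CUBIC)[:600]
cv2.imwrite("pics/seat.png",cv2.convertScaleAbs(c,alpha=1.6,beta=-130))
E
```

```text
side platter B [ 563.8 -199.3] [108.3 150.5] 2.54
[[506.0, -127.0], [513.0, -277.0], [621.0, -272.0], [615.0, -122.0]]
side platter S [ 565.2 -196.3] [109.  157.7] 3.53
[[506.0, -121.0], [516.0, -278.0], [624.0, -272.0], [615.0, -114.0]]
side scale z 0.045 [555.9 139.1] [202.5 192.5] 8.98
[[441.0, 218.0], [471.0, 28.0], [671.0, 60.0], [641.0, 250.0]]
side scale z 0.0 [554.9 102.1] [211.9 201.5] 8.98
[[435.0, 185.0], [466.0, -14.0], [675.0, 19.0], [644.0, 218.0]]
top platter B [ 564.5 -194.8] [107.2 145.1] 3.3
[[507.0, -125.0], [515.0, -270.0], [622.0, -264.0], [614.0, -119.0]]
top platter S [ 563.5 -195.3] [114.4 150.4] 2.79
[[503.0, -123.0], [510.0, -273.0], [624.0, -268.0], [617.0, -117.0]]
top scale z 0.045 [554.8 140. ] [202.  187.6] 8.87
[[441.0, 217.0], [469.0, 32.0], [669.0, 63.0], [640.0, 248.0]]
top scale z 0.0 [561.  143.4] [207.2 192.4] 8.87
[[444.0, 223.0], [473.0, 32.0], [678.0, 64.0], [649.0, 254.0]]
```

View pics/seat.png

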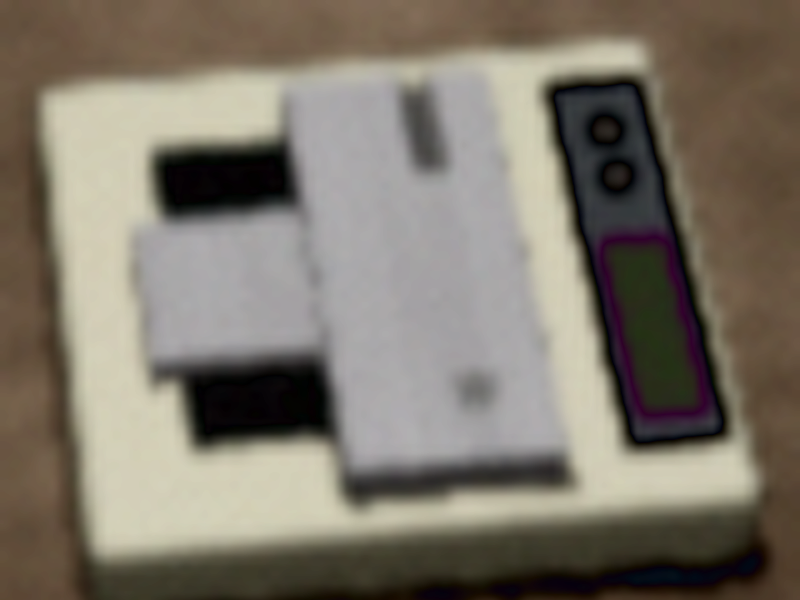

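The enlarged crop shows the scale with its seat plate: the cone is at crop (476,388), the groove at (418..445, 85..168), and the land corners are at (290,75), (488,72), (562,460), (345,470). The grey tee is the real platter. Next I convert these to positions.

```bash
cat >> h.py <<'E'
YS=np.radians(8.93);CS=np.array([.5552,.1397])
def toS(p): 
    c,s=np.cos(YS),np.sin(YS); return (np.asarray(p)[:,:2]-CS)@np.array([[c,-s],[s,c]])
E
python3 - <<'E'
from h import *
d=load("side")
P=np.array([[290,75],[488,72],[562,460],[345,470],[476,388],[408,88],[424,166],[434,86],[447,166]])
uv=(P+.5)/10-.5+[234,204]
w=rays(d,uv,.062);S=toS(w)*1000
for n,a,b in zip("x15y-78 x-52y-78 x-52y78 x15y78 cone(-28,52) gL0 gL1 gR0 gR1".split(),w,S):print(n,a[:2].round(4),b.round(1))
P=np.array([[140,230],[155,368],[310,350],[298,215]]);uv=(P+.5)/10-.5+[234,204]
print("tongue x68y-28 x68y28 ..",(toS(rays(d,uv,.0575))*1000).round(1).tolist())
# top view: contrast in the seat region
t=load("top");g=crop(t,192,180,68,68)
cv2.imwrite("pics/tseat.png",cv2.convertScaleAbs(g,alpha=2.2,beta=-260))
E
```

```text
x15y-78 [0.5872 0.0684] [ 20.6 -75.4]
x-52y-78 [0.5233 0.0642] [-43.2 -69.6]
x-52y78 [0.5023 0.2189] [-40.   86.4]
x15y78 [0.5663 0.2255] [24.3 83. ]
cone(-28,52) [0.5276 0.1932] [-19.   57.1]
gL0 [0.5491 0.0724] [-16.5 -65.6]
gL1 [0.5437 0.1054] [-16.7 -32.1]
gR0 [0.5407 0.0711] [-25.  -65.5]
gR1 [0.5365 0.1051] [-23.9 -31.3]
tongue x68y-28 x68y28 .. [[75.0, -19.5], [75.9, 35.4], [28.2, 33.7], [25.0, -20.1]]
```

View pics/tseat.png

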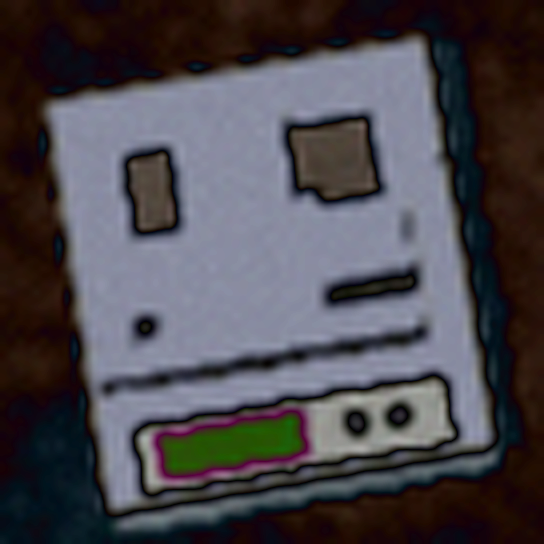

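```bash
python3 - <<'E'
from h import *
t=load("top");P=[[146,327],[329,293],[417,278],[373,286]]
w=rays(t,topx(P,192,180),.062);print(w[:,:2].round(4).tolist(),(toS(w)*1000).round(1).tolist())
P=[[105,388],[425,331]]
w=rays(t,topx(P,192,180),.062);print((toS(w)*1000).round(1).tolist())
E
```

```text
[[0.5266, 0.196], [0.5412, 0.1092], [0.5476, 0.0675], [0.5441, 0.0884]] [[-19.5, 60.0], [-18.6, -27.9], [-18.7, -70.2], [-18.9, -49.0]]
[[-44.7, 83.6], [-44.3, -69.7]]
```

Request:
send_rows --targets '[[[0,0,0],[0,0,0.06]],[[0,0,0],[0,0,0.12]],[[0,0,0],[0,0,0.18]],[[0,0,0],[0,0,0.24]],[[0,0,0],[0,0,0.3]],[[0,0,0],[0,0,0.36]],[[0,0,0],[0,0,0.386]],[[0,0,0],[0,0,0.386]]]' --fingers 1

```text
clock: 1.35
tool_pos: [0.1921, 0.5947, 0.2387]
eef_rot: [0.69, 0.723, 0.0, 0.0]
contact_force: [-0.9, 1.0, -0.6]
opening: 1.003
finger_force: 0.0
```

Request:
send_rows --targets '[[[-0.17,0.07,0],[0,0,0]],[[-0.34,0.14,0],[0,0,0]],[[-0.51,0.21,0],[0,0,0]],[[-0.68,0.28,0],[0,0,0]],[[-0.85,0.35,0],[0,0,0]],[[-1,0.41,0],[0,0,0]]]'

```text
clock: 2.1
tool_pos: [0.3297, 0.2988, 0.239]
eef_rot: [0.69, 0.723, 0.0, 0.0]
contact_force: [0.9, 0.7, 0.5]
opening: 1.001
finger_force: 0.0
```

Request:
send_rows --targets '[[[-0.17,0.07,0],[0,0,0]],[[-0.34,0.14,0],[0,0,0]],[[-0.51,0.21,0],[0,0,0]],[[-0.68,0.28,0],[0,0,0]],[[-0.85,0.35,0],[0,0,0]],[[-1,0.41,0],[0,0,0]]]'

```text
clock: 2.85
tool_pos: [0.4662, 0.0044, 0.239]
eef_rot: [0.69, 0.723, 0.0, 0.0]
contact_force: [0.6, 1.2, 0.7]
opening: 1.0
finger_force: 0.0
```

Request:
send_rows --targets '[[[-0.17,0.07,0],[0,0,0]],[[-0.34,0.14,0],[0,0,0]],[[-0.51,0.21,0],[0,0,0]],[[-0.65,0.27,0],[0,0,0]],[[-0.687,0.278,0],[0,0,0]],[[-0.687,0.278,0],[0,0,0]],[[-0.687,0.278,0],[0,0,0]]]'

```text
clock: 3.72
tool_pos: [0.5576, -0.1934, 0.2387]
eef_rot: [0.69, 0.724, 0.0, -0.001]
contact_force: [0.1, 0.4, -0.0]
opening: 1.001
finger_force: 0.0
```

Request:
send_rows --targets '[[[-0.006,0,0.15],[0,0,0]],[[-0.006,0,0.3],[0,0,0]],[[-0.006,0,0.43],[0,0,0]],[[-0.006,0,0.54],[0,0,0]],[[-0.006,0,0.62],[0,0,0]],[[-0.006,0,0.68],[0,0,0]],[[-0.006,0,0.709],[0,0,0]],[[-0.006,0,0.709],[0,0,0]],[[-0.006,0,0.709],[0,0,0]]]'

```text
clock: 4.85
tool_pos: [0.5586, -0.1976, 0.0268]
eef_rot: [0.691, 0.723, 0.0, 0.001]
contact_force: [-0.7, 1.1, -0.7]
opening: 1.0
finger_force: 0.0
```

Request:
send_rows --targets '[[[0,0,0],[0,0,0]],[[0,0,0],[0,0,0]],[[0,0,0],[0,0,0]],[[0,0,0],[0,0,0]],[[0,0,0],[0,0,0]],[[0,0,0],[0,0,0]],[[0,0,0],[0,0,0]],[[0,0,0],[0,0,0]]]' --fingers 0 --newtons 15

```text
clock: 5.85
tool_pos: [0.5579, -0.1974, 0.026]
eef_rot: [0.691, 0.723, -0.0, -0.0]
contact_force: [0.4, -0.9, 0.3]
opening: 0.137
finger_force: 15.0
```

Request:
send_rows --targets '[[[0,0,0],[0,0,0]],[[0,0,-0.04],[0,0,0]],[[0,0,-0.12],[0,0,0]],[[0,0,-0.22],[0,0,0]],[[0,0,-0.32],[0,0,0]],[[0,0,-0.4],[0,0,0]],[[0,0,-0.45],[0,0,0]],[[0,0,-0.45],[0,0,0]]]' --newtons 40

```text
clock: 6.85
tool_pos: [0.5583, -0.1975, 0.1618]
eef_rot: [0.691, 0.723, 0.0, 0.001]
contact_force: [0.8, 0.1, -5.7]
opening: 0.132
finger_force: 40.0
```

Request:
send_rows --targets '[[[0.05,0,0],[0,0,0]],[[0.16,0.01,0],[0,0,-0.005]],[[0.3,0.02,0],[0,0,-0.012]],[[0.45,0.03,0],[0,0,-0.02]],[[0.6,0.04,0],[0,0,-0.025]],[[0.75,0.05,0],[0,0,-0.03]],[[0.88,0.06,0],[0,0,-0.033]],[[0.96,0.065,0],[0,0,-0.033]],[[1,0.068,0],[0,0,-0.033]],[[1,0.068,0],[0,0,-0.033]],[[1,0.068,0],[0,0,-0.033]]]'

```text
clock: 8.22
tool_pos: [0.5646, 0.1013, 0.1607]
eef_rot: [0.653, 0.757, -0.001, 0.0]
contact_force: [-0.2, -0.9, -6.0]
opening: 0.132
finger_force: 40.0
```

```bash
python3 - <<'E'
from h import *
s=get_state();print(s["tool_pos"],s["eef_rot"],s["contact_force"],s["moment"])
d=load("side");t=load("top")
a=cv2.resize(d["img"][150:270,220:330],(550,600),interpolation=cv2.INTER_CUBIC)
b=cv2.resize(t["img"][170:260,200:300],None,fx=2.5,fy=2.5)
o=np.zeros((600,800,3),np.uint8);o[:,:550]=a;o[:225,550:]=b
cv2.imwrite("pics/lift.png",o)
E
```

```text
[0.5645667  0.10128692 0.16073651] [ 6.53323920e-01  7.57078038e-01 -8.06154242e-04  2.24631442e-04] [-0.22246358 -0.92443084 -5.97467501] [-0.13977158  0.00306995  0.02282342]
```

View pics/lift.png

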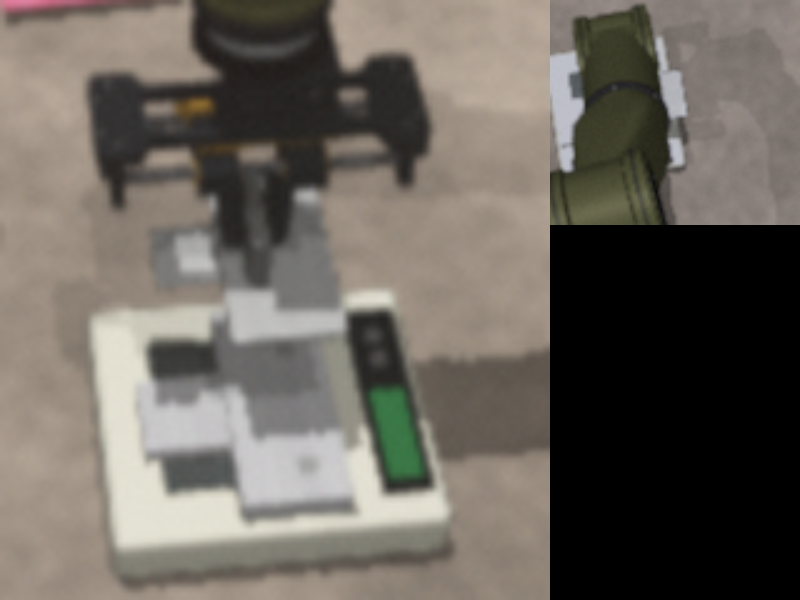

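The side view shows the platter held level by its bar, with its near edge at crop (229,338)-(346,330), the nose at (155,232)-(160,282) and the arm hiding the top view. I'll check the offset of the platter in the grip.

```bash
python3 - <<'E'
from h import *
s=get_state();d=load("side")
q=s["eef_rot"];ya=np.arctan2(2*q[1]**2-1,2*q[0]*q[1]);print("yaw",np.degrees(ya))
P=np.array([[229,338],[346,330],[155,232],[160,284],[318,190]]);uv=(P+.5)/5-.5+[220,150]
c,sn=np.cos(ya),np.sin(ya)
for z in(.1525,.1465):
    w=rays(d,uv,z)[:,:2]-s["tool_pos"][:2];print(z,((w@np.array([[c,-sn],[sn,c]]))*1000).round(1).tolist())
c=cv2.resize(d["img"][182:222,245:295],(800,640),interpolation=cv2.INTER_CUBIC)[:600]
cv2.imwrite("pics/edge.png",c)
E
```

```text
yaw 8.397960002892749
0.1525 [[23.0, 70.6], [-45.1, 71.3], [57.3, -19.2], [58.5, 24.1], [-46.7, -45.2]]
0.1465 [[22.3, 65.3], [-46.3, 66.1], [56.7, -25.0], [58.0, 18.6], [-48.0, -51.2]]
```

View pics/edge.png

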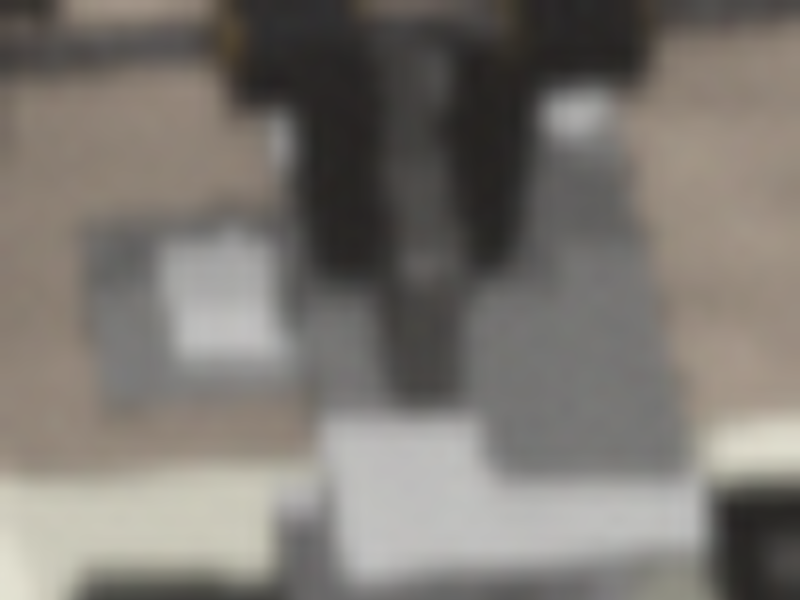

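The platter sits centred in the grip within about 2 mm. I'm going above the seats now, with the balls about 5 mm over the land.

Request:
send_rows --targets '[[[0.07,0.006,0],[0,0,-0.0015]],[[0.13,0.012,0],[0,0,-0.003]],[[0.155,0.014,0],[0,0,-0.003]],[[0.155,0.014,0.06],[0,0,-0.003]],[[0.155,0.014,0.12],[0,0,-0.003]],[[0.155,0.014,0.17],[0,0,-0.003]],[[0.155,0.014,0.205],[0,0,-0.003]],[[0.155,0.014,0.225],[0,0,-0.003]],[[0.155,0.014,0.225],[0,0,-0.003]],[[0.155,0.014,0.225],[0,0,-0.003]]]'

```text
clock: 9.62
tool_pos: [0.5625, 0.1499, 0.094]
eef_rot: [0.649, 0.761, 0.0, 0.0]
contact_force: [-0.3, 1.1, -4.8]
opening: 0.127
finger_force: 40.0
```

```bash
python3 - <<'E'
from h import *
s=get_state();d=load("side");q=s["eef_rot"];ya=np.arctan2(2*q[1]**2-1,2*q[0]*q[1])
print(s["tool_pos"].round(4),np.degrees(ya),s["contact_force"].round(1))
cv2.imwrite("pics/near.png",cv2.resize(d["img"][195:270,230:320],(720,600),interpolation=cv2.INTER_CUBIC))
E
```

```text
[0.5625 0.1499 0.094 ] 9.075833527098245 [-0.3  1.1 -4.8]
```

View pics/near.png

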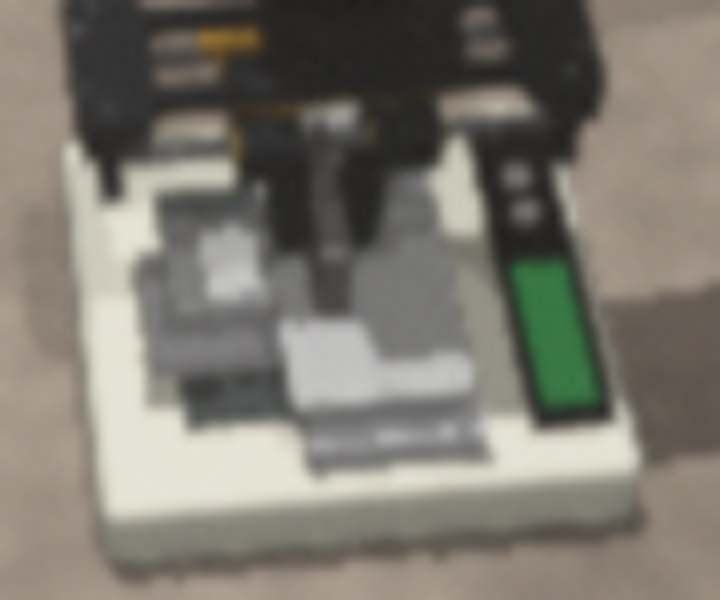

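The view shows the platter just above the land: its near edge is at crop (292,408)-(475,388) and the land's near edge at about (310,462)-(485,450). The offset looks right, so I'll lower gently, feeling as I go.

Request:
send_rows --targets '[[[0,0,0.005],[0,0,0]],[[0,0,0.01],[0,0,0]],[[0,0,0.015],[0,0,0]],[[0,0,0.018],[0,0,0]],[[0,0,0.018],[0,0,0]]]'

```text
clock: 10.3
tool_pos: [0.562, 0.1498, 0.088]
eef_rot: [0.649, 0.761, -0.0, -0.0]
contact_force: [-0.0, -0.7, -5.2]
opening: 0.128
finger_force: 40.0
```

Request:
send_rows --targets '[[[0,0,0.002],[0,0,0]],[[0,0,0.003],[0,0,0]],[[0,0,0.003],[0,0,0]]]'

```text
clock: 10.68
tool_pos: [0.562, 0.1498, 0.0872]
eef_rot: [0.649, 0.761, 0.0, -0.0]
contact_force: [-0.4, 0.2, -5.8]
opening: 0.131
finger_force: 40.0
```

Request:
send_rows --targets '[[[0,0,0.002],[0,0,0]],[[0,0,0.003],[0,0,0]],[[0,0,0.003],[0,0,0]]]'

```text
clock: 11.05
tool_pos: [0.5622, 0.1497, 0.0864]
eef_rot: [0.649, 0.761, 0.0, 0.0]
contact_force: [-0.2, -0.0, -4.3]
opening: 0.135
finger_force: 40.0
```

Request:
send_rows --targets '[[[0,0,0.002],[0,0,0]],[[0,0,0.003],[0,0,0]],[[0,0,0.003],[0,0,0]]]'

```text
clock: 11.42
tool_pos: [0.5623, 0.1496, 0.0857]
eef_rot: [0.649, 0.761, 0.0, 0.0]
contact_force: [1.4, -1.8, -1.6]
opening: 0.131
finger_force: 40.0
```

Request:
send_rows --targets '[[[-0.002,0.001,0],[0,0,0]],[[-0.0036,0.0015,0],[0,0,0]],[[-0.0036,0.0015,0],[0,0,0]]]'

```text
clock: 11.8
tool_pos: [0.5625, 0.1486, 0.0851]
eef_rot: [0.649, 0.761, -0.0, -0.0]
contact_force: [-0.2, -1.5, -5.3]
opening: 0.129
finger_force: 40.0
```

Request:
send_rows --targets '[[[0,0,0.001],[0,0,0]],[[0,0,0.002],[0,0,0]],[[0,0,0.002],[0,0,0]]]'

```text
clock: 12.18
tool_pos: [0.5626, 0.1486, 0.0849]
eef_rot: [0.649, 0.761, -0.0, 0.0]
contact_force: [-0.7, -1.0, -1.5]
opening: 0.133
finger_force: 40.0
```

```bash
cat > f.py <<'E'
from h import *
F=[];M=[];P=[]
for i in range(6):
    snapshot("side");s=get_state();F.append(s["contact_force"]);M.append(s["moment"]);P.append(s["tool_pos"])
print(np.mean(F,0).round(2),np.std(F,0).round(1),np.mean(M,0).round(3),np.mean(P,0).round(5),s["clock"])
E
python3 f.py
```

```text
[-0.33 -1.72 -2.05] [0.2 0.4 0.5] [-0.401  0.148  0.033] [0.5626  0.14863 0.08485] 12.475
```

Request:
send_rows --targets '[[[-0.0012,-0.0003,0],[0,0,0]],[[-0.0025,-0.0006,0],[0,0,0]],[[-0.0025,-0.0006,0.001],[0,0,0]],[[-0.0025,-0.0006,0.001],[0,0,0]]]'

```text
clock: 12.98
tool_pos: [0.5625, 0.1482, 0.0845]
eef_rot: [0.649, 0.761, 0.0, -0.0]
contact_force: [0.2, -1.4, -2.8]
opening: 0.131
finger_force: 40.0
```

```bash
python3 f.py
```

```text
[ 0.23 -0.59 -2.71] [0.6 0.3 0.3] [-0.222  0.158  0.026] [0.56252 0.14817 0.08447] 13.275
```

Request:
send_rows --targets '[[[-0.001,0,0.001],[0,0,0]],[[-0.0015,0,0.002],[0,0,0]],[[-0.0015,0,0.002],[0,0,0]]]'

```text
clock: 13.65
tool_pos: [0.5625, 0.1476, 0.0839]
eef_rot: [0.649, 0.761, -0.0, -0.0]
contact_force: [-1.2, -0.6, -3.3]
opening: 0.132
finger_force: 40.0
```

```bash
python3 f.py
```

```text
[-0.87 -0.25 -3.24] [0.6 0.3 0.5] [-0.152  0.274 -0.078] [0.56251 0.14765 0.08386] 13.95
```

Request:
send_rows --targets '[[[-0.0003,-0.0006,0.0006],[0,0,0]],[[-0.0003,-0.0006,0.0012],[0,0,0]],[[-0.0003,-0.0006,0.0012],[0,0,0]]]'

```text
clock: 14.32
tool_pos: [0.5625, 0.1476, 0.0837]
eef_rot: [0.649, 0.761, 0.0, -0.0]
contact_force: [-1.1, -0.8, -1.1]
opening: 0.131
finger_force: 40.0
```

```bash
python3 f.py
```

```text
[-1.19  0.17 -0.76] [0.6 0.3 0.7] [-0.11   0.371 -0.077] [0.56252 0.14754 0.08366] 14.625
```

Request:
send_rows --targets '[[[0,-0.0008,0],[0,0,0]],[[0,-0.0008,0.0004],[0,0,0]],[[0,-0.0008,0.0006],[0,0,0]]]' --newtons 12

```text
clock: 15.0
tool_pos: [0.5625, 0.1474, 0.0835]
eef_rot: [0.649, 0.761, 0.0, 0.0]
contact_force: [-0.9, -1.1, 0.6]
opening: 0.139
finger_force: 12.0
```

Request:
send_rows --targets '[[[0,0,0],[0,0,0]],[[0,0,0],[0,0,0]],[[0,0,0],[0,0,0]]]' --newtons 3

```text
clock: 15.38
tool_pos: [0.5624, 0.1474, 0.0835]
eef_rot: [0.649, 0.761, 0.0, 0.0]
contact_force: [-1.0, -0.4, -0.2]
opening: 0.136
finger_force: 3.0
```

```bash
python3 f.py
```

```text
[-0.24 -0.64  0.91] [0.5 0.5 0.6] [-0.199  0.193 -0.015] [0.56245 0.14741 0.08348] 15.675
```

Request:
send_rows --targets '[[[0,0,0],[0,0,0]],[[0,0,0],[0,0,0]],[[0,0,0],[0,0,0]],[[0,0,0],[0,0,0]]]' --fingers 0.45

```text
clock: 16.18
tool_pos: [0.5623, 0.1475, 0.0834]
eef_rot: [0.649, 0.761, 0.0, -0.0]
contact_force: [0.0, -0.3, -0.4]
opening: 0.449
finger_force: 0.0
```

Request:
send_rows --targets '[[[0,0,-0.03],[0,0,0]],[[0,0,-0.08],[0,0,0]],[[0,0,-0.2],[0,0,0]],[[0,0,-0.35],[0,0,0]],[[0,0,-0.5],[0,0,0]],[[-0.15,0,-0.55],[0,0,0]],[[-0.35,0,-0.55],[0,0,0]],[[-0.55,0,-0.55],[0,0,0]],[[-0.75,0,-0.55],[0,0,0]],[[-0.9,0,-0.55],[0,0,0]],[[-0.9,0,-0.55],[0,0,0]]]'

```text
clock: 17.55
tool_pos: [0.6045, -0.1252, 0.2496]
eef_rot: [0.652, 0.758, -0.001, 0.002]
contact_force: [0.7, 0.4, -0.4]
opening: 0.448
finger_force: 0.0
```

```bash
python3 - <<'E'
from h import *
s=get_state();print(s["tool_pos"],s["contact_force"].round(1),s["clock"])
d=load("side");t=load("top")
o=np.zeros((600,800,3),np.uint8)
o[:,:400]=cv2.resize(d["img"][192:267,240:290+0] if 0 else d["img"][195:270,235:315],(400,375),interpolation=cv2.INTER_CUBIC)[:375][:600] if 0 else 0
a=cv2.resize(d["img"][195:270,230:320],(480,400),interpolation=cv2.INTER_CUBIC);b=cv2.resize(t["img"][180:248,192:260],(320,320),interpolation=cv2.INTER_CUBIC)
o[:400,:480]=a;o[:320,480:]=b
cv2.imwrite("pics/end.png",o)
E
```

```text
[ 0.60449347 -0.12519258  0.24955694] [ 0.7  0.4 -0.4] 17.55
```

View pics/end.png

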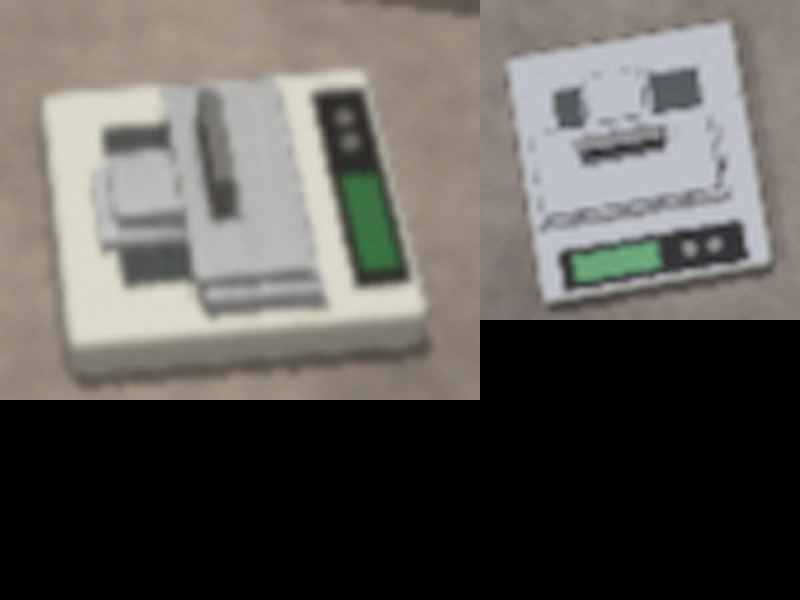

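The platter sits squarely on the seat plate: the nose at (150,190) is over the tongue, and the near edge is parallel to the land. The release height matched home (TCP 83.5 mm), and there was almost no force on the gripper as it opened. Handing in.

```bash
python3 -c "
from plant import *
print(finish_job())"
```

```text
the job is handed in; nothing more can be done
None
```

The platter is back on the scale, apparently fully home on all three feet (release height within about 0.1 mm of the home height); it's let go, the arm is clear, only light contact forces (a few newtons) were read while seating, and the job was handed in at about 18 s (no verdict was returned).

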